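Third hand: hold the work-rest bracket against its locating dowels

ROBOT

A 7-joint arm with a two-finger parallel gripper is mounted at the origin on a cart in front of the work surface, level with it; the furniture and walls round the work are solid. World frame = base frame: x ahead of the robot, y to its left, z up, the work surface at z = 0. Lengths are in m, angles in degrees, forces in N, time in s.
With the tool pointing down it reaches from about 0.425 to 1.025 m from the base axis. Payload 9.4 kg.
Tool frame: the origin (TCP) lies at the very end of the fingers, on their centre line; the grasp point (between the pads) lies 19 mm behind it; z points along the fingers, y is the line along which they close (so a half turn about z gives the same grasp; the last joint's range is limited). The gripper opens to 85 mm and grips with 20 to 120 N. Pads are 22 mm wide; open, the fingers measure 114 mm over their backs; the gripper's body (76 mm by 85 mm) begins 54 mm behind the grasp point. The pads swing forward as they close: fully open they stand 13 mm farther back than shut.
Start: joints at [-81.572, 34.337, -0.143, 91.639, 0.103, 54.024, -4.572], TCP at [0.161, 0.707, 0.231] pointing down, gripper open.
Joint ranges: [-147.43, 147.43], [-19.82, 112.94], [-74.19, 73.91], [6.32, 146.72], [-59.91, 239.91], [6.04, 106.73], [-150.56, 150.56]. Speed limits (degrees/s): [127.2, 127.2, 172.46, 172.46, 180, 180, 180].

INTERFACE

Orientations are given as a 3x3 rotation matrix whose columns are the frame's x, y, z axes.
In Python, from station import * gives the robot as it stands.
- The arm moves only by the shell command python3 -m jog 'ROWS' [FORCE]. ROWS is JSON, a list that holds one entry, the list of rows, each a list of 7 numbers: the closure, from 0 (fully open) to 1 (shut), then the shift along the tool's x, y, z in units of 40 mm (1.0 is 40 mm), then the turn, a rotation vector about the tool's x, y, z in units of 5 degrees (1.0 is 5 degrees). A call has 1 to 8 rows; each row shifts and turns the commanded pose from where the row before left it, along the tool's axes as they then stand; what a row does not reach is not made up. A row lasts 1/10 s, in which the tool goes at most 50 mm and 8.59 degrees, less where a joint would pass 70% of its speed; a pose out of reach is approached as far as the arm can. A call is refused whole if a number of a shift passes 1 or a number of a turn 1, either way. A call with a gripper value outside its range is refused whole. The fingers move at their own pace and stop on an object; FORCE is the grip in N (left out, the last holds). Time passes only in rows, so rows that do not move let the fingers close. It gives the time, the measured TCP pose, the force, the opening and the grip force at its end, in the units of the state.
- observe(): the state, without advancing time (a new reading comes with each control period).
- read_camera(name): name is "side" or "top"; returns a dict with "pixels" (480x640x3 uint8, red, green, blue), "intrinsics" (3x3 intrinsics, pixels), "T" (4x4, takes a point from camera to world coordinates). Camera axes: x right, y down, z forward; pixel columns grow to the right and rows downward; lengths in m; the calibration is good to about 2 mm. A picture is of the moment at which its call begins. There is no depth.
- hand_in(): hands the job in; it is judged then, once.
The state is a dict: "t": time; "joint_pos": joint angles; "dq": joint speeds; "effort": joint torques, N m; "eef_pos": TCP position; "ee_rot": TCP orientation; "contact_force": force on the tool from outside, world axes, zero at the start; "torque": the same for the moment, N m; "grip_width": finger opening in m; "gripper_force": force on a finger pad.
Only numpy, scipy, OpenCV 4.12 (cv2) and the standard library are available. Lean on these libraries where they do the work, as an engineer would, in place of code of your own. Each camera call takes 0.05 s, during which the arm holds its last target. There are 200 camera calls.

TASK

Be the third hand while the grinder's work-rest bracket is bolted down. Take the two bright steel dowels from the black stand and drop each one end-down, fully home, into a bore at the back of the steel base plate; the brass drift stays in the stand. Then pick up the blue angle bracket, lay its foot flat on the plate in front of the dowels, upright leg towards them and slots over the tapped holes, push it squarely back against both dowels and finish like that, still holding it there with a steady push of about 10 N (each dowel must feel its share, between 1 and 12 N), so that a mate can put the bolts in.

Things in the scene. Friction and masses are not known exactly. Their poses are not given: they have to be found in the camera images.
- base: bare steel base plate fixed to the bench, 130 (x) x 140 (y) x 28 mm. Origin at the centre of its underside; x points to its back, away from the robot, where the dowel bores are. Dark tapped M8 holes in the top at x = 0, y = +45 and -45 mm. A bracket back against the dowels has its origin at about x = +8, y = 0, z = +28 mm (on the plate's top), axes parallel.
- bore_left (a point): centre of the mouth of the left dowel bore, level with the plate's top, at x = +42, y = +45 mm of the base. The bore is 13.2 mm wide with a small chamfer, blind, 22 mm deep, upright.
- bore_right (a point): centre of the mouth of the right dowel bore, as the left one, at x = +42, y = -45 mm of the base.
- bracket: loose blue aluminium angle, about 0.3 kg, on its foot. Foot 56 (x) x 130 (y) x 10 mm, slots 10 x 18 mm (long in y) at x = -8, y = +45 and -45 mm; upright leg 12 mm thick (x +16 to +28), full length, top 48 mm up, along the back edge; pinch it across the leg. Origin at the centre of the foot's underside; x points to the leg's back face, which goes against the dowels.
- bracket_leg (a point): middle of the top edge of the bracket's leg, at x = +22, y = 0, z = +48 mm of the bracket.
- pin_stand: black plastic block 52 (x) x 140 (y) x 34 mm, fixed, with three upright bores 14.5 mm wide and 26 mm deep in a row along its y, 42 mm apart, in which the dowels and the drift stand. Origin at the centre of its underside.
- dowel_1: bright steel dowel pin, 12 mm diameter, 65 mm long, 60 g, chamfered foot, loose, upright in the stand with its upper 39 mm showing. Origin at the centre of its foot, z along it. Either dowel may go in either bore; fully home in the plate its foot is 6 mm above the bench and 43 mm stand above the plate.
- dowel_2: the second bright steel dowel pin, the same.
- drift: brass drift, 12 mm diameter, 75 mm long, loose, in the third bore of the stand; it stays there. Origin at the centre of its foot.
- hood_corner (a point): left end of the near rail of the black dust hood's raised glass frame (fixed). From this line the hood fills everything to the right (lower y) and farther back (higher x), from about 20 mm under this point to 110 mm above it, and the machines stand under it: keep the wrist and gripper clear, pass over it or in front of it.

How it is judged (in metres and radians):
On the way:
1. both steel dowels stand fully home in the two bores of the plate, let go (z of each of dowel_1, dowel_2 in the frame of base below 0.0085 m and angle between each of dowel_1, dowel_2's own z axis and vertical below 0.1 rad and (horizontal distance between dowel_1 and bore_left below 0.004 m or horizontal distance between dowel_1 and bore_right below 0.004 m) and (horizontal distance between dowel_2 and bore_left below 0.004 m or horizontal distance between dowel_2 and bore_right below 0.004 m) and contact force between the fingers and dowel_1 below 0.3 N and contact force between the fingers and dowel_2 below 0.3 N), for 0.2 s.
At the end, for the whole second after the job is handed in: both dowels upright and home in the bores (within 2.5 mm); bracket flat on the plate, square within 0.04 rad, centred within 4.5 mm, leg against the dowels; the robot still holding it at rest, each dowel feeling 1 to 12 N from it (z of each of dowel_1, dowel_2 in the frame of base below 0.0085 m and angle between each of dowel_1, dowel_2's own z axis and vertical below 0.1 rad and (horizontal distance between dowel_1 and bore_left below 0.004 m or horizontal distance between dowel_1 and bore_right below 0.004 m) and (horizontal distance between dowel_2 and bore_left below 0.004 m or horizontal distance between dowel_2 and bore_right below 0.004 m) and z of bracket in the frame of base between 0.0255 and 0.0305 m and x of bracket in the frame of base between 0.005 and 0.0125 m and y of bracket in the frame of base between -0.0045 and 0.0045 m and angle between bracket's own z axis and vertical below 0.04 rad and angle between the x axis of bracket and the x axis of base, either way round below 0.04 rad and linear speed of bracket below 0.01 m/s and contact force between the fingers and bracket above 1 N and contact force between bracket and dowel_1 between 1 and 12 N and contact force between bracket and dowel_2 between 1 and 12 N and x of bracket_leg in the frame of base above 0.025 m); the arm keeps its last pose, push and grip.
It fails at once if the brass drift is moved by more than 30 mm (distance of drift from where it was at the start of the episode above 0.03 m).
It also fails if it takes over 69 s, if anything falls off the work surface, if the arm or the gripper's body presses on something with over 40 N, if the wrist force passes 120 N, or if a joint passes its speed limit or range.

## Working session

There is one attempt and no reset: what is moved stays moved. The work goes in short steps, Python scripts to look and compute and a shell command to move; the robot and the scene stay as the last step left them, time stands still between calls to the robot, and variables do not carry over. Pictures are saved under pics/ and viewed, at most 10 in all, crops included, and the job is handed in when it is done.

```bash
mkdir -p pics; ls; python3 - <<'E'
from station import *
import cv2,numpy as np
s=observe();print({k:np.round(v,3).tolist() for k,v in s.items()})
for n in("side","top"):
    c=read_camera(n);cv2.imwrite(f"pics/{n}0.png",c["pixels"][:,:,::-1]);np.savez(f"pics/{n}0.npz",**c);print(n,c["intrinsics"].round(1).tolist(),c["T"].round(4).tolist())
E
```

```text
pics
{'t': 0.0, 'joint_pos': [-81.573, 34.384, -0.146, 91.681, 0.105, 54.023, -4.574], 'dq': [0.013, 0.022, -0.085, -0.024, -0.02, 0.012, 0.068], 'effort': [0.0, -77.643, 1.565, -25.8, 0.012, 0.009, 0.0], 'eef_pos': [0.161, 0.706, 0.23], 'ee_rot': [[-0.975, 0.222, -0.0], [0.222, 0.975, -0.002], [-0.0, -0.002, -1.0]], 'contact_force': [-0.323, 0.513, -0.497], 'torque': [0.015, 0.021, 0.031], 'gripper_force': 0.0, 'grip_width': 0.085}
side [[590.7, 0.0, 314.1], [0.0, 590.7, 245.0], [0.0, 0.0, 1.0]] [[-0.9584, -0.1763, 0.2247, 0.2912], [-0.2855, 0.6058, -0.7427, 0.9892], [-0.0052, -0.7759, -0.6309, 0.8195], [0.0, 0.0, 0.0, 1.0]]
top [[444.6, 0.0, 311.7], [0.0, 444.6, 238.3], [0.0, 0.0, 1.0]] [[-0.0608, -0.9721, 0.2267, 0.2862], [-0.9981, 0.0606, -0.0079, 0.2835], [-0.0061, -0.2268, -0.9739, 1.1417], [0.0, 0.0, 0.0, 1.0]]
```

View pics/side0.png

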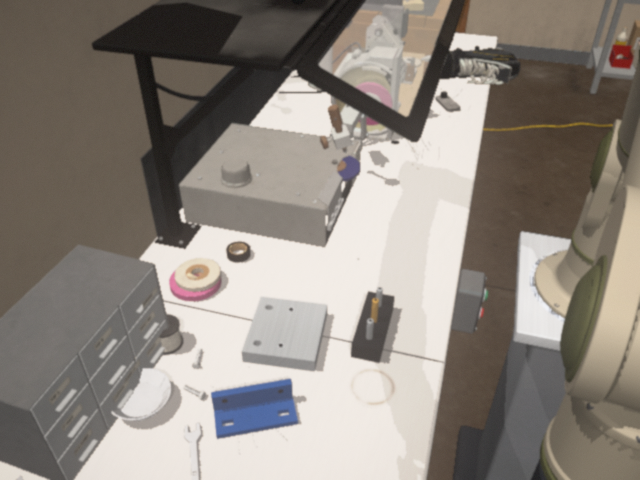

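View pics/top0.png

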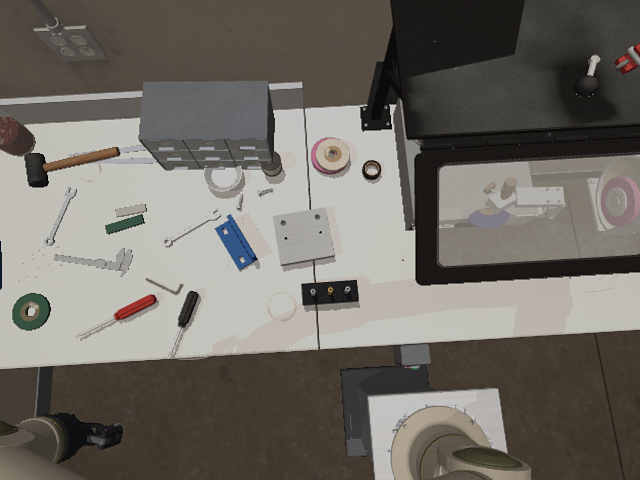

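The side view shows the plate around (287,332), the stand around (373,325) and the bracket around (255,408). The top view shows the plate at (304,237), the stand at (330,292), the bracket at (236,242) and the hood rail's left end at (417,280). I'll zoom in for exact pixels.

```bash
python3 - <<'E'
import cv2,numpy as np
a=cv2.imread("pics/side0.png")[285:445,200:410];b=cv2.imread("pics/top0.png")[200:310,205:365]
cv2.imwrite("pics/c1.png",cv2.resize(a,None,fx=3.75,fy=3.75,interpolation=cv2.INTER_CUBIC))
cv2.imwrite("pics/c2.png",cv2.resize(b,None,fx=5,fy=5,interpolation=cv2.INTER_CUBIC))
E
```

```text
(no output)
```

View pics/c1.png

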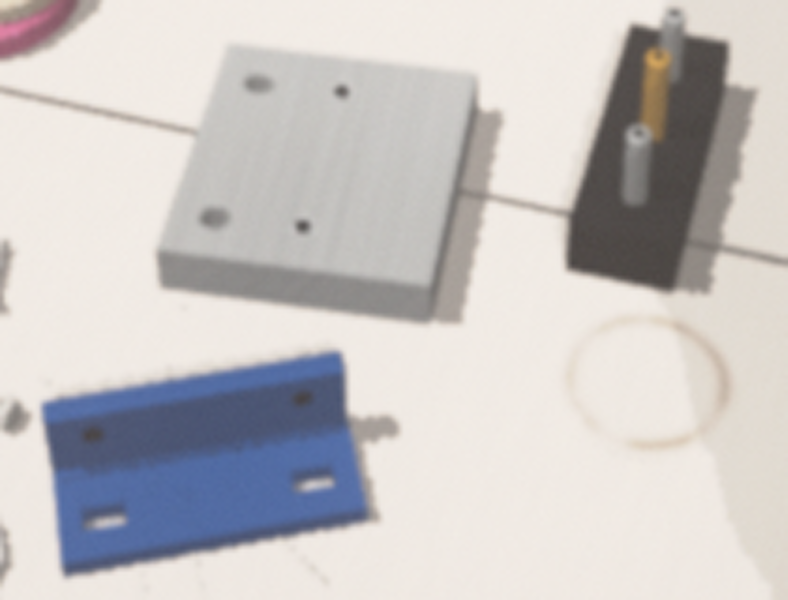

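View pics/c2.png

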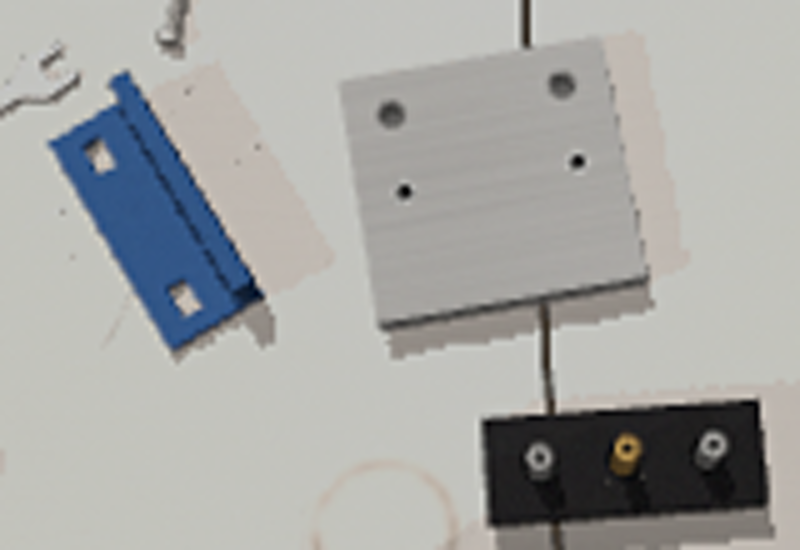

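Crops: the bores in the top crop are at (391,115) and (562,85), the steel dowels at (539,458) and (713,443), with the brass one in the middle at (627,448). The bracket's leg faces right and away from the robot in the top crop. Next step is to fit poses using both views.

```bash
cat >fit.py <<'E'
import numpy as np
from scipy.optimize import least_squares
C={n:np.load(f"pics/{n}0.npz") for n in("side","top")}
def proj(n,P):
    T=C[n]["T"];K=C[n]["intrinsics"];p=(np.atleast_2d(P)-T[:3,3])@T[:3,:3];q=p@K.T;return q[:,:2]/q[:,2:]
def full(n,uv):
    s,o=((3.75,(200,285)) if n=="side" else (5,(205,200)));return (np.array(uv,float)+.5)/s-.5+o
def fit(name,obs,g):
    def W(p,P): c,s=np.cos(p[3]),np.sin(p[3]);return np.array(P)*1e-3@np.array([[c,s,0],[-s,c,0],[0,0,1]])+p[:3]
    def r(p): return np.concatenate([(proj(n,W(p,[P]))-full(n,[uv])).ravel() for n,P,uv in obs])
    f=least_squares(r,g,x_scale=[.01,.01,.01,.1],loss="soft_l1")
    print(name,f.x[:3].round(4),"yaw",np.degrees(f.x[3]).round(2));print("  res px",r(f.x).reshape(-1,2).round(1).tolist());return f.x,W
if __name__=="__main__":
    S="side";T="top"
    b=[]
    for P,s,t in [((65,70,28),(160,250),(340,82)),((65,-70,28),(229,47),(602,38)),((-65,-70,28),(477,76),(648,278)),((-65,70,28),(432,286),(382,327)),
      ((42,45,28),(215,217),(391,115)),((42,-45,28),(259,84),(562,85)),((0,45,28),(303,226),(404,191)),((0,-45,28),(342,91),(578,161))]: b+=[(S,P,s),(T,P,t)]
    x,W=fit("base",b,[.6,.3,0,0]);print(" bores",W(x,[(42,45,28),(42,-45,28),(8,0,28)]).round(4).tolist())
    b=[(S,(28,65,48),(43,403)),(S,(28,-65,48),(340,352)),(S,(16,65,48),(50,420)),(S,(16,-65,48),(345,370)),(S,(-8,45,10),(105,516)),(S,(-8,-45,10),(315,480)),(S,(-28,-65,10),(368,512)),
       (T,(28,65,48),(126,72)),(T,(28,-65,48),(263,295)),(T,(-8,45,10),(99,156)),(T,(-8,-45,10),(185,298)),(T,(-28,65,10),(50,143)),(T,(-28,-65,10),(173,345))]
    x,W=fit("bracket",b,[.6,.5,0,-1]);print(" leg",W(x,[(22,0,48)]).round(4).tolist())
    for nm,s,t in [("dL",(638,131),(539,458)),("drift",(657,56),(627,448)),("dR",(674,13),(713,443))]:
        f=least_squares(lambda p:np.concatenate([(proj(S,p)-full(S,[s])).ravel(),(proj(T,p)-full(T,[t])).ravel()]),[.5,.2,.07]);print(nm,f.x.round(4),f.fun.round(1))
    # hood corner
    T_=C["top"]["T"];K=C["top"]["intrinsics"];d=T_[:3,:3]@np.linalg.solve(K,[417,282,1]);o=T_[:3,3]
    for z in(.2,.3,.4): print("hood if z",z,(o+d*(z-o[2])/d[2]).round(3))
    for uv in [(408,136)]: 
        d2=C["side"]["T"][:3,:3]@np.linalg.solve(C["side"]["intrinsics"],[*uv,1]);o2=C["side"]["T"][:3,3]
        A=np.c_[d,-d2];k=np.linalg.lstsq(A,o2-o,rcond=None)[0];print("hood",o+d*k[0],o2+d2*k[1])
E
python3 fit.py
```

```text
base [ 0.5554  0.2962 -0.0014] yaw 6.88
  res px [[-1.1, 0.3], [-0.4, 0.1], [-0.4, -0.9], [-0.0, -0.5], [0.3, -0.8], [0.3, -0.5], [-0.1, 0.3], [-0.6, -0.5], [0.5, 0.0], [0.3, 0.2], [0.3, -0.2], [0.2, 0.1], [0.3, 0.6], [0.4, 0.4], [0.0, 0.5], [-0.0, 0.3]]
 bores [[0.5917, 0.3459, 0.0266], [0.6025, 0.2566, 0.0266], [0.5634, 0.2972, 0.0266]]
bracket [ 0.5489  0.4726 -0.0026] yaw -61.71
  res px [[-0.4, -0.5], [0.8, -0.5], [-1.7, 1.1], [0.8, 0.6], [0.1, 0.2], [-0.2, -0.1], [0.1, -0.4], [0.7, -0.4], [-1.3, -2.7], [0.5, -0.0], [0.3, 0.2], [0.0, 0.2], [-0.2, 1.3]]
 leg [[0.5593, 0.4532, 0.0454]]
dL [0.4054 0.2811 0.0744] [ 0.3  0.1 -0.  -0.4]
drift [0.4061 0.2389 0.0829] [ 0.1  0.  -0.  -0.2]
dR [0.4064 0.1971 0.073 ] [-0.1 -0.   0.   0.1]
hood if z 0.2 [0.396 0.059 0.2  ]
hood if z 0.3 [0.385 0.082 0.3  ]
hood if z 0.4 [0.373 0.106 0.4  ]
hood [0.38116419 0.08960462 0.33013792] [0.39597827 0.0905072  0.33165641]
```

Fit is good: residuals are under a pixel for the plate, the dowels are 84 mm apart, and z is within about 2 mm. The helper for moves comes next.

```bash
cat >d.py <<'E'
# remaining move to TCP target x y z yaw(deg of tool y): turn units first, then shifts (units) in the turned tool frame
import sys,numpy as np
from station import observe
from scipy.spatial.transform import Rotation as R
x,y,z,th=map(float,sys.argv[1:5]);s=observe();M=np.array(s["ee_rot"]);p=np.array(s["eef_pos"])
c,k=np.cos(np.radians(th)),np.sin(np.radians(th));G=np.array([[-k,c,0],[c,k,0],[0,0,-1]]).T
print("t",s["t"],"p",p.round(4),"turn",(np.degrees(R.from_matrix(M.T@G).as_rotvec())/5).round(2),"shift",((np.array([x,y,z])-p)@G/.04).round(2),"F",np.round(s["contact_force"],1),"w",round(float(s["grip_width"]),4))
E
sed -i 's/M.T@G/M.T@G/' d.py
python3 d.py 0.4054 0.2811 0.13 6.9
python3 -m jog '[[[0,0,0,0,0,0,1],[0,0,0,0,0,0,1],[0,0,0,0,0,0,1],[0,0,0,0,0,0,1],[0,0,0,0,0,0,1],[0,0,0,0,0,0,1],[0,0,0,0,0,0,1]]]' 40
python3 -m jog '[[[0,0,0,0,0,0,1],[0,0,0,0,0,0,1],[0,0,0,0,0,0,1],[0,0,0,0,0,0,1],[0,0,0,0,0,0,1],[0,0,0,0,0,0,1],[0,0,0,0,0,0,1]]]'
python3 d.py 0.4054 0.2811 0.13 6.9
```

```text
t 0.1 p [0.1609 0.7065 0.2305] turn [-1.000e-02  1.000e-02  1.406e+01] shift [-11.29   4.79   2.51] F [ 1.  -0.3 -0.4] w 0.085
t: 0.8
eef_pos: [0.1608, 0.7067, 0.2308]
ee_rot: [[-0.669, 0.743, -0.0], [0.743, 0.669, -0.001], [-0.001, -0.001, -1.0]]
contact_force: [-0.2, 0.3, -0.3]
grip_width: 0.0854
gripper_force: 0.0
t: 1.5
eef_pos: [0.1608, 0.7067, 0.2308]
ee_rot: [[-0.121, 0.993, -0.0], [0.993, 0.121, -0.001], [-0.001, -0.0, -1.0]]
contact_force: [0.6, -0.3, -0.5]
grip_width: 0.0852
gripper_force: 0.0
t 1.5 p [0.1608 0.7067 0.2308] turn [-0.    0.01  0.02] shift [-11.3    4.79   2.52] F [ 0.6 -0.3 -0.5] w 0.0852
```

```bash
python3 -m jog '[[[0,-0.8,0.34,0,0,0,0],[0,-0.8,0.34,0,0,0,0],[0,-0.8,0.34,0.1,0,0,0],[0,-0.8,0.34,0.1,0,0,0],[0,-0.8,0.34,0.2,0,0,0],[0,-0.8,0.34,0.2,0,0,0],[0,-0.8,0.34,0.2,0,0,0]]]' >/dev/null
python3 -m jog '[[[0,-0.8,0.34,0.2,0,0,0],[0,-0.8,0.34,0.2,0,0,0],[0,-0.8,0.34,0.2,0,0,0],[0,-0.8,0.34,0.3,0,0,0],[0,-0.8,0.34,0.3,0,0,0],[0,-0.8,0.34,0.3,0,0,0],[0,-0.8,0.34,0.3,0,0,0]]]' >/dev/null
python3 -m jog '[[[0,0,0,0,0,0,0],[0,0,0,0,0,0,0]]]'
python3 d.py 0.4054 0.2811 0.038 6.9
```

```text
t: 3.1
eef_pos: [0.406, 0.2855, 0.127]
ee_rot: [[-0.123, 0.992, -0.001], [0.992, 0.123, -0.001], [-0.0, -0.001, -1.0]]
contact_force: [-0.6, 0.8, 1.0]
grip_width: 0.0854
gripper_force: 0.0
t 3.1 p [0.406  0.2855 0.127 ] turn [-0.01  0.01  0.03] shift [-0.11 -0.03  2.23] F [-0.6  0.8  1. ] w 0.0854
```

```bash
python3 -m jog '[[[0,-0.11,-0.03,0.5,0,0,0],[0,0,0,0.7,0,0,0],[0,0,0,0.7,0,0,0],[0,0,0,0.25,0,0,0],[0,0,0,0,0,0,0],[1,0,0,0,0,0,0],[1,0,0,0,0,0,0],[1,0,0,0,0,0,0]]]' 40
python3 -m jog '[[[1,0,0,0,0,0,0],[1,0,0,0,0,0,0],[1,0,0,0,0,0,0],[1,0,0,0,0,0,0]]]'
python3 d.py 0.4054 0.2811 0.038 6.9
```

```text
t: 3.9
eef_pos: [0.4055, 0.2822, 0.0423]
ee_rot: [[-0.125, 0.992, 0.001], [0.992, 0.125, 0.001], [0.001, 0.002, -1.0]]
contact_force: [0.8, -0.6, -0.1]
grip_width: 0.0442
gripper_force: 0.0
t: 4.3
eef_pos: [0.4053, 0.2818, 0.0417]
ee_rot: [[-0.125, 0.992, 0.0], [0.992, 0.125, 0.001], [0.0, 0.001, -1.0]]
contact_force: [-1.5, 0.1, 6.6]
grip_width: 0.0108
gripper_force: 38.9
t 4.3 p [0.4053 0.2818 0.0417] turn [ 0.01 -0.01  0.05] shift [-0.02 -0.    0.09] F [-1.5  0.1  6.6] w 0.0108
```

```bash
python3 -m jog '[[[1,0,0,-0.4,0,0,0],[1,0,0,-0.7,0,0,0],[1,0,0,-0.7,0,0,0],[1,0,0,0,0,0,0]]]' | head -2
python3 d.py 0.5917 0.3459 0.075 6.9
```

```text
t: 4.7
eef_pos: [0.4063, 0.2824, 0.116]
t 4.7 p [0.4063 0.2824 0.116 ] turn [ 0.04 -0.03  0.05] shift [1.02 4.79 1.02] F [-0.6  0.2 -0. ] w 0.0107
```

```bash
python3 -m jog '[[[1,0.16,0.8,0,0,0,0.05],[1,0.18,0.8,0,0,0,0],[1,0.18,0.8,0.1,0,0,0],[1,0.18,0.8,0.3,0,0,0],[1,0.17,0.8,0.3,0,0,0],[1,0.17,0.79,0.3,0,0,0],[1,0,0,0,0,0,0],[1,0,0,0,0,0,0]]]' |head -2
python3 d.py 0.5917 0.3459 0.075 6.9
python3 - <<'E'
from station import *
import cv2,numpy as np
o=[]
for n,(x,y) in (("side",(225,290)),("top",(250,190))):
    c=read_camera(n);np.savez(f"pics/{n}1.npz",**c)
    o.append(cv2.resize(c["pixels"][y:y+75,x:x+100,::-1],None,fx=4,fy=4,interpolation=cv2.INTER_CUBIC))
cv2.imwrite("pics/p1.png",np.hstack(o))
E
```

```text
t: 5.5
eef_pos: [0.5897, 0.3456, 0.0717]
t 5.5 p [0.5897 0.3456 0.0717] turn [-0.02  0.01  0.  ] shift [ 0.    0.05 -0.08] F [ 0.   0.1 -0.5] w 0.0106
```

View pics/p1.png

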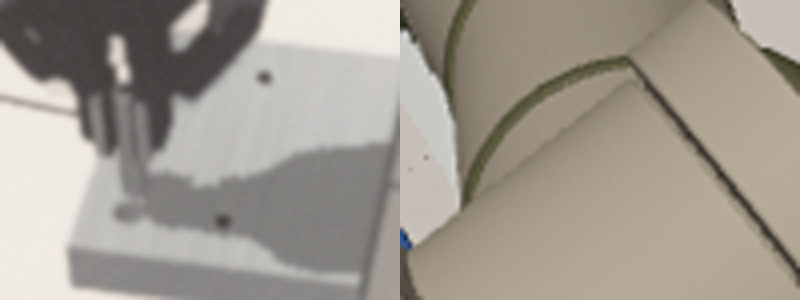

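The top camera is blocked by the arm. In the side crop the dowel's foot is at about (137,193) and the bore mouth at about (128,212), so I'll compare with the projection.

```bash
python3 - <<'E'
from fit import proj,C
import numpy as np
f=lambda P:((proj("side",P)-[225,290]+.5)*4-.5).round(1).tolist()
p=np.array([.5897,.3456])
print("axis z .08,.06,.038,.0275:",f([[*p,.08],[*p,.06],[*p,.038],[*p,.0275]]))
print("bore fit",f([[.5917,.3459,.0266]]), "d/dx,dy 1mm",f([[.5927,.3459,.0266]]),f([[.5917,.3469,.0266]]))
import cv2
im=np.load("pics/side1.npz")["pixels"][320:350,245:270,::-1]
cv2.imwrite("pics/p2.png",cv2.resize(im,None,fx=20,fy=20,interpolation=cv2.INTER_CUBIC))
E
```

```text
axis z .08,.06,.038,.0275: [[128.1, 128.2], [131.1, 160.2], [134.4, 194.6], [136.0, 210.6]]
bore fit [[131.6, 211.5]] d/dx,dy 1mm [[129.5, 211.0]] [[130.8, 213.2]]
```

View pics/p2.png

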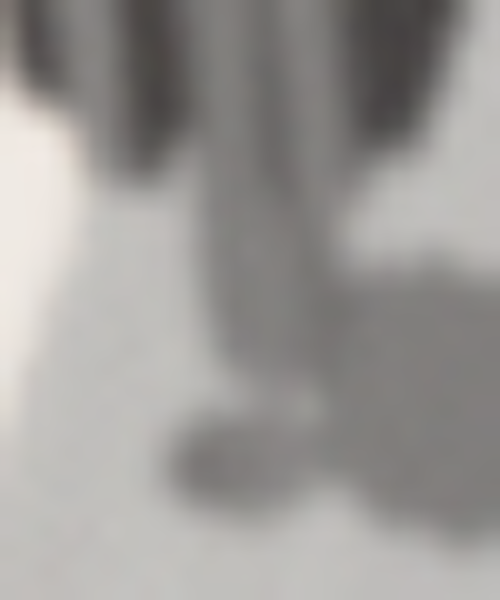

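```bash
python3 -m jog '[[[1,0.025,0.085,0,0,0,0],[1,0,0,0.1,0,0,0],[1,0,0,0,0,0,0],[1,0,0,0,0,0,0]]]' |sed -n 2,4p
python3 -m jog '[[[1,0,0,0.1,0,0,0],[1,0,0,0.05,0,0,0],[1,0,0,0.05,0,0,0],[1,0,0,0,0,0,0]]]' |sed -n 2,4p
python3 -m jog '[[[1,0,0,0.05,0,0,0],[1,0,0,0.05,0,0,0],[1,0,0,0,0,0,0]]]' |sed -n 2,4p
```

```text
eef_pos: [0.5932, 0.3477, 0.0694]
ee_rot: [[-0.121, 0.993, -0.0], [0.993, 0.121, 0.0], [0.0, -0.0, -1.0]]
contact_force: [-0.3, -0.1, -0.1]
eef_pos: [0.5934, 0.3475, 0.0609]
ee_rot: [[-0.121, 0.993, -0.0], [0.993, 0.121, -0.0], [-0.0, -0.001, -1.0]]
contact_force: [-0.4, -0.2, -0.4]
eef_pos: [0.5931, 0.3476, 0.0569]
ee_rot: [[-0.121, 0.993, -0.001], [0.993, 0.121, -0.0], [-0.0, -0.001, -1.0]]
contact_force: [-0.5, -0.2, -0.8]
```

```bash
for i in 1 ; do
python3 -m jog '[[[1,0,0,0.05,0,0,0],[1,0,0,0.05,0,0,0],[1,0,0,0,0,0,0]]]' |sed -n '2p;4p'
python3 -m jog '[[[1,0,0,0.05,0,0,0],[1,0,0,0.05,0,0,0],[1,0,0,0,0,0,0]]]' |sed -n '2p;4p'
done
```

```text
eef_pos: [0.5931, 0.3475, 0.0529]
contact_force: [-2.8, -0.5, -2.3]
eef_pos: [0.5931, 0.3475, 0.0489]
contact_force: [-2.9, -0.8, -1.8]
```

```bash
python3 -m jog '[[[1,0,-0.01,0.05,0,0,0],[1,0,0,0.05,0,0,0],[1,0,0,0,0,0,0]]]' |sed -n '2p;4p'
python3 -m jog '[[[1,0,0,0.05,0,0,0],[1,0,0,0.04,0,0,0],[1,0,0,0,0,0,0],[1,0,0,0,0,0,0]]]' |sed -n '2p;4p'
```

```text
eef_pos: [0.5931, 0.3475, 0.045]
contact_force: [-2.9, -0.8, -1.5]
eef_pos: [0.5931, 0.3476, 0.0415]
contact_force: [-2.2, -0.9, -1.8]
```

```bash
python3 -m jog '[[[1,0,0,0.03,0,0,0],[1,0,0,0.02,0,0,0],[1,0,0,0,0,0,0]]]' |sed -n '2p;4p'
python3 -m jog '[[[0,0,0,0,0,0,0],[0,0,0,0,0,0,0],[0,0,0,0,0,0,0],[0,0,0,0,0,0,0],[0,0,0,-0.3,0,0,0],[0,0,0,-0.8,0,0,0],[0,0,0,-0.8,0,0,0]]]' |sed -n '1,5p'
python3 d.py 0.4064 0.1971 0.13 6.9
```

```text
eef_pos: [0.5931, 0.3476, 0.0399]
contact_force: [-4.5, -1.1, 3.2]
t: 9.0
eef_pos: [0.593, 0.3473, 0.1168]
ee_rot: [[-0.121, 0.993, -0.001], [0.993, 0.121, -0.001], [-0.001, -0.001, -1.0]]
contact_force: [0.8, 0.3, -0.4]
grip_width: 0.0854
t 9.0 p [0.593  0.3473 0.1168] turn [-0.01  0.01  0.  ] shift [-3.17 -5.08 -0.33] F [ 0.8  0.3 -0.4] w 0.0854
```

```bash
python3 -m jog '[[[0,-0.39,-0.63,-0.1,0,0,0],[0,-0.39,-0.63,-0.1,0,0,0],[0,-0.39,-0.63,0,0,0,0],[0,-0.39,-0.63,0,0,0,0],[0,-0.39,-0.63,0,0,0,0],[0,-0.39,-0.63,0,0,0,0],[0,-0.39,-0.63,0,0,0,0],[0,-0.39,-0.63,0,0,0,0]]]' |sed -n '2p;4p'
python3 -m jog '[[[0,0,0,0,0,0,0],[0,0,0,0,0,0,0]]]' |sed -n '2p;4p'
python3 d.py 0.4064 0.1978 0.0417 6.9
```

```text
eef_pos: [0.4076, 0.1989, 0.1246]
contact_force: [-0.6, -0.5, 0.0]
eef_pos: [0.4085, 0.1995, 0.1246]
contact_force: [0.2, 0.8, 0.1]
t 10.0 p [0.4085 0.1995 0.1246] turn [ 0.02 -0.01  0.  ] shift [-0.04 -0.06  2.07] F [0.2 0.8 0.1] w 0.0855
```

```bash
python3 -m jog '[[[0,-0.03,-0.06,0.4,0,0,0],[0,0,0,0.6,0,0,0],[0,0,0,0.6,0,0,0],[0,0,0,0.46,0,0,0],[0,0,0,0,0,0,0],[0,0,0,0,0,0,0],[1,0,0,0,0,0,0],[1,0,0,0,0,0,0]]]' |sed -n '2p;4p'
python3 -m jog '[[[1,0,0,0,0,0,0],[1,0,0,0,0,0,0],[1,0,0,0,0,0,0],[1,0,0,0,0,0,0],[1,0,0,0,0,0,0]]]'
python3 -m jog '[[[1,0,0,-0.4,0,0,0],[1,0,0,-0.7,0,0,0],[1,0,0,-0.7,0,0,0],[1,0,0,0,0,0,0],[1,0,0,0,0,0,0]]]' | sed -n 2,6p
python3 d.py 0.6038 0.2581 0.072 6.9
```

```text
eef_pos: [0.4064, 0.1984, 0.0422]
contact_force: [0.6, 0.1, 0.5]
t: 11.3
eef_pos: [0.406, 0.198, 0.0416]
ee_rot: [[-0.121, 0.993, 0.001], [0.993, 0.121, 0.0], [0.0, 0.001, -1.0]]
contact_force: [-0.5, -0.2, 6.0]
grip_width: 0.0107
gripper_force: 38.9
eef_pos: [0.406, 0.1982, 0.1136]
ee_rot: [[-0.121, 0.993, 0.001], [0.993, 0.121, 0.001], [0.001, 0.001, -1.0]]
contact_force: [-0.4, -0.2, -2.1]
grip_width: 0.011
gripper_force: 39.1
t 11.8 p [0.406  0.1982 0.1136] turn [ 0.02 -0.01  0.01] shift [0.89 5.09 1.04] F [-0.4 -0.2 -2.1] w 0.011
```

```bash
python3 -m jog '[[[1,0.15,0.8,0,0,0,0],[1,0.15,0.8,0,0,0,0],[1,0.15,0.8,0.1,0,0,0],[1,0.15,0.8,0.2,0,0,0],[1,0.15,0.9,0.3,0,0,0],[1,0.14,0.9,0.3,0,0,0],[1,0,0,0,0,0,0],[1,0,0,0,0,0,0]]]' |sed -n '2p;4p'
python3 d.py 0.6038 0.2581 0.067 6.9
python3 - <<'E'
from station import *
import cv2,numpy as np
c=read_camera("side");np.savez("pics/side2.npz",**c)
cv2.imwrite("pics/p3.png",cv2.resize(c["pixels"][285:345,235:315,::-1],None,fx=10,fy=10,interpolation=cv2.INTER_CUBIC))
E
```

```text
eef_pos: [0.5993, 0.2567, 0.0748]
contact_force: [-1.4, -0.9, -0.2]
t 12.6 p [0.5993 0.2567 0.0748] turn [-0.04  0.01 -0.  ] shift [0.02 0.12 0.2 ] F [-1.4 -0.9 -0.2] w 0.0106
```

View pics/p3.png

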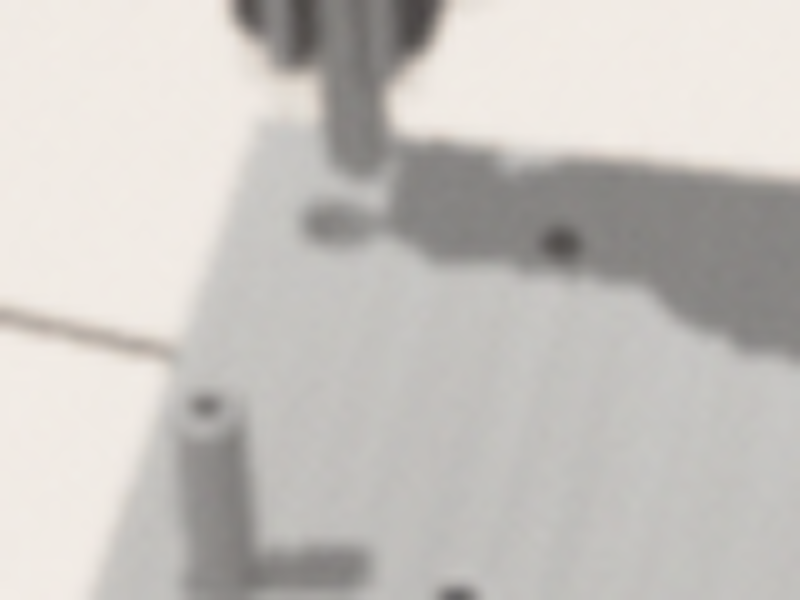

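The left dowel stands in its bore. The held one's foot is at (358,175) and the bore at (338,223), which agrees with (0.6036, 0.258) from dead reckoning.

```bash
python3 -m jog '[[[1,0.02,0.11,0,0,0,0],[1,0,0,0.1,0,0,0],[1,0,0,0.1,0,0,0],[1,0,0,0,0,0,0]]]' |sed -n '2p;4p'
python3 -m jog '[[[1,0,0,0.1,0,0,0],[1,0,0,0.05,0,0,0],[1,0,0,0,0,0,0]]]' |sed -n '2p;4p'
python3 -m jog '[[[1,0,0,0.05,0,0,0],[1,0,0,0.05,0,0,0],[1,0,0,0,0,0,0]]]' |sed -n '2p;4p'
```

```text
eef_pos: [0.6037, 0.2586, 0.0689]
contact_force: [0.4, 0.1, -1.1]
eef_pos: [0.6041, 0.2586, 0.0629]
contact_force: [0.3, -0.3, -1.7]
eef_pos: [0.6041, 0.2586, 0.059]
contact_force: [-0.4, 0.2, -0.1]
```

```bash
python3 -m jog '[[[1,-0.01,-0.01,0.05,0,0,0],[1,0,0,0.05,0,0,0],[1,0,0,0,0,0,0]]]' |sed -n '2p;4p'
python3 -m jog '[[[1,0,0,0.05,0,0,0],[1,0,0,0.05,0,0,0],[1,0,0,0,0,0,0]]]' |sed -n '2p;4p'
```

```text
eef_pos: [0.6036, 0.2582, 0.0549]
contact_force: [-1.2, -0.5, -1.2]
eef_pos: [0.6036, 0.2582, 0.0509]
contact_force: [-2.8, -0.0, -1.3]
```

```bash
python3 -m jog '[[[1,0,0,0.1,0,0,0],[1,0,0,0.1,0,0,0],[1,0,0,0,0,0,0]]]' |sed -n '2p;4p'
python3 -m jog '[[[1,0,0,0.05,0,0,0],[1,0,0,0.03,0,0,0],[1,0,0,0,0,0,0]]]' |sed -n '2p;4p'
```

```text
eef_pos: [0.6036, 0.2582, 0.0425]
contact_force: [-3.0, -0.1, -1.8]
eef_pos: [0.6036, 0.2582, 0.0398]
contact_force: [-3.6, -0.8, -1.2]
```

```bash
python3 -m jog '[[[1,0,0,0.03,0,0,0],[1,0,0,0,0,0,0]]]' |sed -n '2p;4p'
python3 -m jog '[[[0,0,0,0,0,0,0],[0,0,0,0,0,0,0],[0,0,0,0,0,0,0],[0,0,0,0,0,0,0],[0,0,0,-0.3,0,0,0],[0,0,0,-0.8,0,0,0],[0,0,0,-0.8,0,0,0],[0,0,0,-0.5,0,0,0]]]' |sed -n '1,5p'
python3 d.py 0.5606 0.4548 0.12 -61.7
```

```text
eef_pos: [0.6037, 0.2582, 0.0396]
contact_force: [-6.2, -0.7, 7.7]
t: 15.85
eef_pos: [0.605, 0.2584, 0.138]
ee_rot: [[-0.12, 0.993, 0.003], [0.993, 0.12, 0.001], [0.001, 0.003, -1.0]]
contact_force: [0.6, 0.7, 0.8]
grip_width: 0.0853
t 15.85 p [0.605  0.2584 0.138 ] turn [ 0.02 -0.03 13.72] shift [ 1.35 -4.85  0.45] F [0.6 0.7 0.8] w 0.0853
```

```bash
python3 -m jog '[[[0,0.72,-0.07,0,0,0,0],[0,0.72,-0.07,0,0,0,0],[0,0.72,-0.07,0,0,0,0],[0,0.72,-0.07,0,0,0,0],[0,0.72,-0.07,0,0,0,0],[0,0.7,-0.07,0,0,0,0],[0,0.7,-0.07,0,0,0,0],[0,0,0,0,0,0,0]]]' |sed -n '2p;4p'
python3 -m jog '[[[0,0,0,0,0,0,1],[0,0,0,0,0,0,1],[0,0,0,0,0,0,1],[0,0,0,0,0,0,1],[0,0,0,0,0,0,1],[0,0,0,0,0,0,1],[0,0,0,0,0,0,1]]]' >/dev/null
python3 -m jog '[[[0,0,0,0,0,0,1],[0,0,0,0,0,0,1],[0,0,0,0,0,0,1],[0,0,0,0,0,0,1],[0,0,0,0,0,0,1],[0,0,0,0,0,0,1],[0,0,0,0,0,0,0.72],[0,0,0,0,0,0,0]]]' |sed -n '1,3p'
python3 d.py 0.5606 0.4548 0.02 -61.7
python3 - <<'E'
from station import *
import cv2,numpy as np
o=[]
c=read_camera("side");np.savez("pics/side3.npz",**c)
o.append(cv2.resize(c["pixels"][290:445,195:340,::-1],None,fx=3,fy=3,interpolation=cv2.INTER_CUBIC))
c=read_camera("top");np.savez("pics/top3.npz",**c)
o.append(cv2.resize(c["pixels"][195:350,205:320,::-1],None,fx=3,fy=3,interpolation=cv2.INTER_CUBIC))
cv2.imwrite("pics/p4.png",np.hstack(o))
E
```

```text
eef_pos: [0.5581, 0.46, 0.1354]
contact_force: [0.1, 0.7, -0.5]
t: 18.15
eef_pos: [0.5606, 0.4541, 0.1355]
ee_rot: [[0.881, 0.473, 0.0], [0.473, -0.881, 0.0], [0.0, 0.0, -1.0]]
t 18.15 p [0.5606 0.4541 0.1355] turn [ 0.   -0.   -0.01] shift [ 0.01 -0.02  2.89] F [-1.  -0.  -0.6] w 0.0854
```

View pics/p4.png

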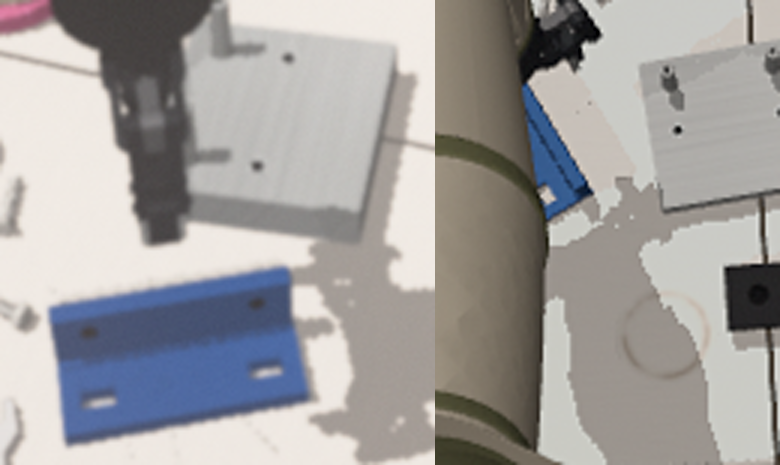

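Both dowels stand in their bores, and the fingers straddle the leg. Going down to grip.

```bash
python3 -m jog '[[[0,0,0,0.5,0,0,0],[0,0,0,0.7,0,0,0],[0,0,0,0.7,0,0,0],[0,0,0,0.6,0,0,0],[0,0,0,0.37,0,0,0],[0,0,0,0,0,0,0]]]' |sed -n '2p;4p'
python3 -m jog '[[[1,0,0,0,0,0,0],[1,0,0,0,0,0,0],[1,0,0,0,0,0,0],[1,0,0,0,0,0,0],[1,0,0,0,0,0,0],[1,0,0,0,0,0,0],[1,0,0,0,0,0,0]]]' 60
python3 d.py 0.5606 0.4548 0.02 -61.7
```

```text
eef_pos: [0.5597, 0.4536, 0.0183]
contact_force: [0.3, -0.4, -0.8]
t: 19.55
eef_pos: [0.5607, 0.4546, 0.0208]
ee_rot: [[0.88, 0.475, 0.001], [0.475, -0.88, 0.001], [0.001, -0.0, -1.0]]
contact_force: [-0.9, -0.3, 6.4]
grip_width: 0.011
gripper_force: 59.9
t 19.55 p [0.5607 0.4546 0.0208] turn [-0.   -0.01  0.01] shift [-0.   -0.01  0.02] F [-0.9 -0.3  6.4] w 0.011
```

```bash
python3 -m jog '[[[1,0,0,-0.3,0,0,0],[1,0,0,-0.6,0,0,0],[1,0,0,-0.6,0,0,0],[1,0,0,-0.6,0,0,0],[1,0,0,-0.5,0,0,0],[1,0,0,0,0,0,0]]]' |sed -n '2,6p'
python3 -m jog '[[[1,0,0,0,0,0,-1],[1,0,0,0,0,0,-1],[1,0,0,0,0,0,-1],[1,0,0,0,0,0,-1],[1,0,0,0,0,0,-1],[1,0,0,0,0,0,-1],[1,0,0,0,0,0,-1]]]' >/dev/null
python3 -m jog '[[[1,0,0,0,0,0,-1],[1,0,0,0,0,0,-1],[1,0,0,0,0,0,-1],[1,0,0,0,0,0,-1],[1,0,0,0,0,0,-1],[1,0,0,0,0,0,-1],[1,0,0,0,0,0,-0.72],[1,0,0,0,0,0,0]]]' |sed -n '2,6p'
python3 d.py 0.5664 0.299 0.058 6.9
```

```text
eef_pos: [0.5616, 0.455, 0.1271]
ee_rot: [[0.88, 0.474, 0.003], [0.474, -0.88, 0.003], [0.004, -0.001, -1.0]]
contact_force: [0.1, -0.7, -3.9]
grip_width: 0.0106
gripper_force: 58.8
eef_pos: [0.5599, 0.4538, 0.1229]
ee_rot: [[-0.121, 0.993, -0.002], [0.993, 0.121, -0.001], [-0.001, -0.002, -1.0]]
contact_force: [0.3, -0.2, -4.0]
grip_width: 0.011
gripper_force: 58.7
t 21.65 p [0.5599 0.4538 0.1229] turn [-0.02  0.01  0.01] shift [-3.86 -0.3   1.62] F [ 0.3 -0.2 -4. ] w 0.011
```

```bash
python3 -m jog '[[[1,-0.5,-0.06,0,0,0,0],[1,-0.7,-0.06,0,0,0,0],[1,-0.7,-0.06,0,0,0,0],[1,-0.7,-0.06,0,0,0,0],[1,-0.7,-0.06,0,0,0,0],[1,-0.5,0,0,0,0,0],[1,0,0,0,0,0,0],[1,0,0,0,0,0,0]]]' |sed -n '2p;4p'
python3 -m jog '[[[1,0,0,0.4,0,0,0],[1,0,0,0.5,0,0,0],[1,0,0,0.4,0,0,0],[1,0,0,0.2,0,0,0],[1,0,0,0,0,0,0],[1,0,0,0,0,0,0]]]' |sed -n '2p;4p'
python3 d.py 0.5664 0.299 0.05 6.9
python3 - <<'E'
from station import *
import cv2,numpy as np
c=read_camera("side");np.savez("pics/side4.npz",**c)
cv2.imwrite("pics/p5.png",cv2.resize(c["pixels"][275:385,225:345,::-1],None,fx=5,fy=5,interpolation=cv2.INTER_CUBIC))
E
```

```text
eef_pos: [0.567, 0.3022, 0.1239]
contact_force: [0.4, -0.3, -3.5]
eef_pos: [0.5671, 0.3024, 0.0643]
contact_force: [-0.3, 1.2, -4.4]
t 23.05 p [0.5671 0.3024 0.0643] turn [ 0.   -0.    0.01] shift [-0.08 -0.03  0.36] F [-0.3  1.2 -4.4] w 0.0109
```

View pics/p5.png

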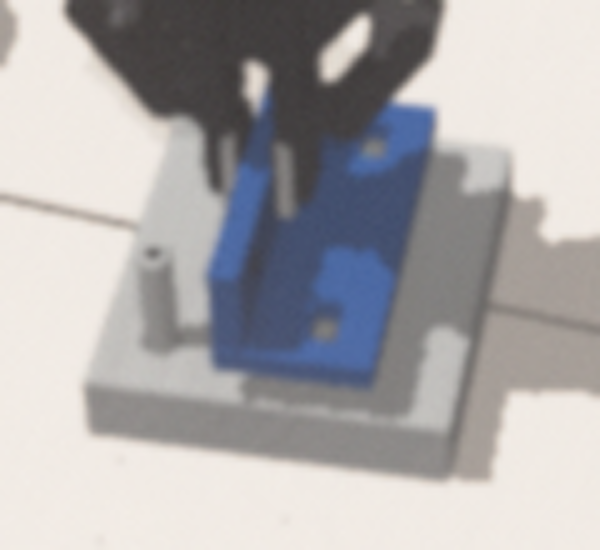

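Both views agree: the bracket is over the plate with its leg in front of the dowels. The slots are at crop (325,329) and (374,147). Next I'll fit its lateral offset.

```bash
python3 - <<'E'
import numpy as np
from fit import proj
from scipy.optimize import least_squares
O=[((28,65,48),(208,275)),((16,65,48),(240,283)),((28,65,0),(214,365)),((-28,65,0),(372,386)),((-28,65,10),(375,373)),((-28,-65,10),(436,110)),((-8,45,10),(325,329)),((-8,-45,10),(374,147))]
B=[((65,70,28),(86,384)),((-65,70,28),(458,440)),((-65,-70,28),(513,150)),((65,70,0),(92,432))]
def W(p,P,z): c,s=np.cos(p[2]),np.sin(p[2]);return np.array(P)*1e-3@np.array([[c,s,0],[-s,c,0],[0,0,1]])+[p[0],p[1],z]
def go(n,L,z,g):
    uv=(np.array([l[1] for l in L],float)+.5)/5-.5+[225,275]
    r=lambda p:(proj("side",W(p,[l[0] for l in L],z))-uv).ravel()
    f=least_squares(r,g,x_scale=[.01,.01,.1],loss="soft_l1");print(n,z,f.x[:2].round(4),np.degrees(f.x[2]).round(2),f.fun.round(1).tolist());return f.x
b=go("base",B,-.0014,[.555,.296,.12])
for z in (.043,.041):
    k=go("br",O,z,[.55,.29,.12])
    for bb in (b,[.5554,.2962,np.radians(6.88)]):
        d=k[:2]-bb[:2];c,s=np.cos(bb[2]),np.sin(bb[2]);print("bracket in base",(c*d[0]+s*d[1])*1e3,(-s*d[0]+c*d[1])*1e3)
E
```

```text
base -0.0014 [0.554  0.2962] 6.49 [-0.0, 0.2, -1.0, -1.0, 0.9, -0.2, 0.1, 1.0]
br 0.043 [0.5445 0.3006] 7.19 [-0.6, 0.4, 0.1, -0.4, -0.2, 1.6, 0.4, 1.4, -0.4, 0.1, 0.2, -0.3, 0.3, -1.4, 0.1, -1.4]
bracket in base -8.874186117249696 5.461144816070462
bracket in base -10.273361749905353 5.703971711288889
br 0.041 [0.5451 0.2989] 7.15 [-0.5, 0.4, 0.1, -0.4, -0.1, 1.5, 0.3, 1.3, -0.4, 0.0, 0.2, -0.2, 0.3, -1.4, 0.1, -1.4]
bracket in base -8.445870176658323 3.6725864790646647
bracket in base -9.857196628019725 3.9125471214265257
```

```bash
python3 -m jog '[[[1,-0.1,0,0.1,0,0,0],[1,0,0,0.1,0,0,0],[1,0,0,0.06,0,0,0],[1,0,0,0,0,0,0]]]' |sed -n '2p;4p'
python3 -m jog '[[[1,0,0,0.05,0,0,0],[1,0,0,0,0,0,0]]]' |sed -n '2p;4p'
python3 -m jog '[[[1,0,0,0.03,0,0,0],[1,0,0,0,0,0,0]]]' |sed -n '2p;4p'
python3 -m jog '[[[1,0,0,0.03,0,0,0],[1,0,0,0,0,0,0]]]' |sed -n '2p;4p'
```

```text
eef_pos: [0.5672, 0.298, 0.0534]
contact_force: [-0.1, 0.1, -3.2]
eef_pos: [0.5673, 0.2982, 0.0515]
contact_force: [0.9, -0.6, -2.4]
eef_pos: [0.5673, 0.2981, 0.0504]
contact_force: [-0.3, -0.3, -3.3]
eef_pos: [0.5673, 0.2981, 0.0492]
contact_force: [0.3, -0.3, -2.7]
```

```bash
python3 -m jog '[[[1,0,0,0.02,0,0,0],[1,0,0,0,0,0,0]]]' |sed -n '2p;4p'
python3 -m jog '[[[1,0,0,0.02,0,0,0],[1,0,0,0,0,0,0]]]' |sed -n '2p;4p'
python3 - <<'E'
from station import *
import cv2,numpy as np
c=read_camera("side");np.savez("pics/side5.npz",**c)
cv2.imwrite("pics/p6.png",cv2.resize(c["pixels"][280:380,225:335,::-1],None,fx=6,fy=6,interpolation=cv2.INTER_CUBIC))
E
```

```text
eef_pos: [0.5674, 0.2982, 0.0488]
contact_force: [-1.0, -0.8, 0.4]
eef_pos: [0.5674, 0.2982, 0.0488]
contact_force: [-2.7, -0.7, 8.7]
```

View pics/p6.png

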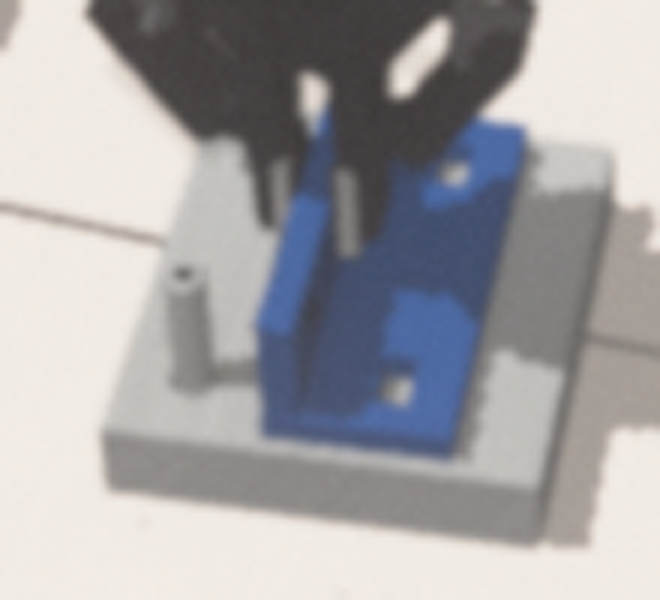

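The bracket's foot is down on the plate, with the dowels behind the leg. I'll get the lateral offset from image edges at plate height.

```bash
python3 - <<'E'
import numpy as np
c=np.load("pics/side5.npz");I=c["pixels"].astype(float);K=c["intrinsics"];T=c["T"]
def ray(u,v,z):
    d=T[:3,:3]@np.linalg.solve(K,[u,v,1]);o=T[:3,3];return (o+d*(z-o[2])/d[2])[:2]
def base(p):
    d=p-[.5554,.2962];a=np.radians(6.88);return np.array([np.cos(a)*d[0]+np.sin(a)*d[1],-np.sin(a)*d[0]+np.cos(a)*d[1]])*1e3
blue=I[...,2]-I[...,0];g=I.mean(2)
for u in range(271,300,4):
    col=blue[340:375,u];i=[k for k in range(len(col)-1) if col[k]>25>=col[k+1]]
    vb=340+i[-1]+(col[i[-1]]-25)/(col[i[-1]]-col[i[-1]+1])if i else np.nan
    s=g[int(vb)+2:int(vb)+9,u];k=np.argmin(np.diff(s));print(u,round(vb,2),"br",base(ray(u,vb,.0266)).round(1),"edge v",int(vb)+2+k+.5,base(ray(u,int(vb)+2+k+.5,.0266)).round(1),s.round().tolist())
print("far")
for u in range(300,313,2):
    col=blue[290:330,u];i=[k for k in range(len(col)-1) if col[k]<=30<col[k+1]];v=290+i[0]+(30-col[i[0]])/(col[i[0]+1]-col[i[0]])if i else np.nan
    print(u,round(v,2),base(ray(u,v,.0366)).round(1))
for u in range(315,326,3):
    s=g[296:312,u];k=np.argmin(np.diff(s));print(u,296+k+.5,base(ray(u,296+k+.5,.0266)).round(1))
for v in(330,335,340,345): 
    r=blue[v,290:325];i=[k for k in range(len(r)-1) if r[k]>30>=r[k+1]];u=290+i[-1]+.5;print("front",v,u,base(ray(u,v,.0316)).round(1))
E
```

```text
271 352.33 br [13.4 63.1] edge v 355.5 [11.8 70. ] [177.0, 167.0, 145.0, 136.0, 135.0, 136.0, 139.0]
275 352.81 br [ 6.3 63. ] edge v 356.5 [ 4.5 71.1] [163.0, 170.0, 156.0, 140.0, 137.0, 137.0, 137.0]
279 353.33 br [-0.8 63. ] edge v 356.5 [-2.3 69.9] [176.0, 166.0, 145.0, 138.0, 138.0, 138.0, 138.0]
283 353.83 br [-7.9 63. ] edge v 356.5 [-9.2 68.8] [168.0, 177.0, 160.0, 142.0, 135.0, 136.0, 136.0]
287 354.36 br [-15.  63.] edge v 357.5 [-16.4  69.8] [174.0, 168.0, 149.0, 140.0, 139.0, 137.0, 138.0]
291 354.82 br [-22.   62.8] edge v 358.5 [-23.7  70.9] [166.0, 177.0, 161.0, 144.0, 139.0, 139.0, 139.0]
295 355.33 br [-29.1  62.8] edge v 358.5 [-30.5  69.7] [179.0, 173.0, 149.0, 138.0, 139.0, 138.0, 139.0]
299 355.58 br [-36.   62.2] edge v 359.5 [-37.7  70.8] [166.0, 178.0, 163.0, 142.0, 137.0, 138.0, 139.0]
far
300 303.18 [-15.9 -54.1]
302 300.48 [-18.2 -61.8]
304 299.18 [-21.3 -65.9]
306 299.52 [-25.2 -65.6]
308 300.05 [-29.2 -64.8]
310 300.27 [-33.  -64.8]
312 nan [nan nan]
315 310.5 [-45.1 -49.6]
318 310.5 [-50.7 -50.5]
321 310.5 [-56.2 -51.4]
324 310.5 [-61.7 -52.3]
front 330 304.5 [-35.5   6.6]
front 335 304.5 [-37.7  18.4]
front 340 303.5 [-38.1  30.2]
front 345 302.5 [-38.5  41.9]
```

```bash
cat > f.py <<'E'
import numpy as np
from station import observe
s=observe();f=np.array(s["contact_force"]);a=np.radians(6.9)
print("t",s["t"],"p",np.round(s["eef_pos"],4),"push",round(-f[0]*np.cos(a)-f[1]*np.sin(a),1),"F",f.round(1),"M",np.round(s["torque"],2),"yaw",np.degrees(np.arctan2(s["ee_rot"][1][1],s["ee_rot"][0][1])).round(2))
E
python3 f.py
python3 -m jog '[[[1,0.025,0,-0.02,0,0,0],[1,0,0.1,0,0,0,0],[1,0,0.1,0,0,0,0],[1,0,0.1,0,0,0,0],[1,0,0.05,0,0,0,0],[1,0,0,0,0,0,0],[1,0,0,0,0,0,0]]]'>/dev/null; python3 f.py
python3 -m jog '[[[1,0,0.05,0,0,0,0],[1,0,0,0,0,0,0]]]'>/dev/null; python3 f.py
python3 -m jog '[[[1,0,0.02,0,0,0,0],[1,0,0,0,0,0,0]]]'>/dev/null; python3 f.py
```

```text
t 24.55 p [0.5674 0.2981 0.0488] push 3.2 F [-3.1 -0.9  9.6] M [-0.28  0.65  0.06] yaw 6.92
t 25.25 p [0.5807 0.301  0.0488] push 2.9 F [-2.9 -0.8  5.1] M [-0.08  0.77  0.  ] yaw 6.94
t 25.45 p [0.5824 0.3013 0.0488] push 4.4 F [-4.4 -0.4  6.1] M [-0.06  0.89  0.  ] yaw 6.95
t 25.65 p [0.5829 0.3013 0.0488] push 4.8 F [-4.8 -0.   7.4] M [-0.14  1.17 -0.03] yaw 6.95
```

```bash
python3 -m jog '[[[1,0,0.02,-0.015,0,0,0],[1,0,0,0,0,0,0]]]'>/dev/null; python3 f.py
python3 -m jog '[[[1,0,0.02,0,0,0,0],[1,0,0,0,0,0,0]]]'>/dev/null; python3 f.py
python3 -m jog '[[[1,0,0.02,0,0,0,0],[1,0,0,0,0,0,0]]]'>/dev/null; python3 f.py
```

```text
t 25.85 p [0.5851 0.3013 0.0489] push 0.4 F [-0.4 -0.2 -3.8] M [-0.01 -0.08  0.02] yaw 6.93
t 26.05 p [0.5857 0.3013 0.0489] push 0.0 F [-0.1  0.2 -3.3] M [-0.05 -0.    0.03] yaw 6.92
t 26.25 p [0.5862 0.3014 0.0489] push 0.7 F [-0.6 -0.7 -3.7] M [-0.03  0.05  0.01] yaw 6.92
```

```bash
python3 -m jog '[[[1,0,0.02,0.005,0,0,0],[1,0,0,0,0,0,0]]]'>/dev/null; python3 f.py
python3 -m jog '[[[1,0,0.02,0,0,0,0],[1,0,0,0,0,0,0]]]'>/dev/null; python3 f.py
```

```text
t 26.45 p [0.5864 0.3014 0.0488] push 3.4 F [-3.4 -0.6 -1.6] M [-0.12  0.67 -0.05] yaw 6.93
t 26.65 p [0.5867 0.3015 0.0489] push 6.2 F [-6.2 -0.7  0.9] M [-0.13  1.25 -0.11] yaw 6.94
```

```bash
python3 -m jog '[[[1,0,0.02,0,0,0,0.03],[1,0,0,0,0,0,0],[1,0,0,0,0,0,0]]]'>/dev/null; python3 f.py
python3 -m jog '[[[1,0,0.01,0,0,0,0.03],[1,0,0,0,0,0,0],[1,0,0,0,0,0,0]]]'>/dev/null; python3 f.py
```

```text
t 26.95 p [0.5868 0.3014 0.0488] push 7.9 F [-7.8 -1.3  2.2] M [-0.26  1.67 -0.04] yaw 6.79
t 27.25 p [0.5868 0.3014 0.0488] push 8.3 F [-8.2 -1.4  3.5] M [-0.29  1.92 -0.02] yaw 6.66
```

```bash
python3 -m jog '[[[1,0,0.02,-0.005,0,0,0],[1,0,0,0,0,0,0],[1,0,0,0,0,0,0],[1,0,0,0,0,0,0]]]'>/dev/null; python3 f.py
python3 -m jog '[[[1,0,0,0,0,0,0],[1,0,0,0,0,0,0],[1,0,0,0,0,0,0],[1,0,0,0,0,0,0]]]'>/dev/null; python3 f.py
```

```text
t 27.65 p [0.587  0.3015 0.0489] push 9.1 F [-9.1 -0.8  3.6] M [-0.26  2.22 -0.  ] yaw 6.67
t 28.05 p [0.587  0.3015 0.0489] push 10.2 F [-10.1  -1.5   3.2] M [-0.29  2.2  -0.06] yaw 6.67
```

```bash
python3 -c "
from station import *
print(hand_in())"
```

```text
the job is handed in; nothing more can be done
None
```

I handed the job in at about 28 s: both dowels are bottomed in their bores and the bracket is held back against them with a steady push of about 10 N, shared about equally going by the near-zero wrist moment; `hand_in()` gave no verdict.

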